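# Clamp the marked seal in the seal bed

## Task

The seal standing at the turntable's blue pointer is the next one to be carved. Stand it upright on the seal bed between the sliding middle jaw and a fixed jaw, on whichever side has room for it, then slide the middle jaw up against it so that it is held snugly between the two and turn the red knob clockwise all the way to its stop to lock the jaw. Leave the other three seals, the brush pot, the brush holder and the seal case where they stand.

Things in the scene. Friction and masses are not known exactly. Their poses are not given: they have to be found in the camera images.
- turntable: turntable foot, fixed; origin: centre of its underside, on the table. A beech disc 260 mm across turns stiffly on it; on its flat top, 42 mm above the table, four seals stand 90 mm from the centre, about a quarter turn apart. A blue pointer on the foot's +x side, outside the rim, reaches 160 mm from the centre and 54 mm above the table and points inwards
- turntable_mark (a point): the spot on the disc's top that the blue pointer points at, 90 mm from the turntable's centre; the marked seal stands within about 30 mm of it, the others at least 95 mm away
- seal_green: green stone seal: an upright solid cylinder 40 mm in diameter and 90 mm tall, about 0.3 kg, with a thin brass line near the top and a red band at the foot; origin at the centre of its underside, z up; stands on the turntable at the start
- seal_red: dark red stone seal: an upright solid cylinder 40 mm in diameter and 90 mm tall, about 0.3 kg, with a thin brass line near the top and a red band at the foot; origin at the centre of its underside, z up; stands on the turntable at the start
- seal_white: white stone seal: an upright solid cylinder 40 mm in diameter and 90 mm tall, about 0.3 kg, with a thin brass line near the top and a red band at the foot; origin at the centre of its underside, z up; stands on the turntable at the start
- seal_black: black stone seal: an upright solid cylinder 40 mm in diameter and 90 mm tall, about 0.3 kg, with a thin brass line near the top and a red band at the foot; origin at the centre of its underside, z up; stands on the turntable at the start
- bed: seal bed: dark steel plate 180 (x) by 230 (y) by 12 mm, fixed to the table; origin: centre of its underside, z up. Two fixed steel jaws stand at its y ends: inner faces at y = +85 and -85 mm, from x = +5 to +75 mm (middle line x = +40), tops at z = 47. A front rail (x -90 to -82) is 30 mm high. The seal is to stand on the plate (z = 12) at about x = +40 mm
- carriage (a joint): place of the aluminium middle jaw along the bed's y, m, -0.06 to +0.06, 0 = middle. It is 50 mm wide in y, 47 mm high: the gap on its +y side is 60 mm minus this value, on its -y side 60 mm plus it. Snug on a seal it reads +0.020 (seal on +y side) or -0.020 (-y side). Friction, knob loose: 1.5 N, plus 1 to 4 N to push a seal. Its front arm (35 mm high) carries the knob
- knob_grip (a point): grip point of the red clamp knob on the middle jaw's front arm, on its vertical axis, 75 mm above the table; in the bed's frame at x = -60 mm, y = carriage. The grip is a bar 50 mm long along this point's x, 14 mm thick along its y, 55 to 85 mm above the table. The jaw can be pushed by it
- knob (a joint): angle of the clamp knob, rad: 0 = loose, bar along the bed's x; grows clockwise seen from above to its stop at 1.45. From about 0.65 a cam presses on the bed's front rail (0.10 N m before, up to 0.16 N m then); it passes over centre at 1.25 and then keeps itself at the stop. Left short of 1.2 it may spring back; from 1.2 on the middle jaw is locked
- brush_pot: blue glazed brush pot with three brushes, 86 mm in diameter, 115 mm tall (210 mm with the brushes), loose; origin at the centre of its underside
- brush_holder: empty stainless steel brush holder, 64 mm in diameter, 100 mm tall, loose; origin at the centre of its underside
- seal_case: closed grey plastic seal case, 80 (x) by 120 (y) by 45 mm, with a black push button on its lid, loose; origin at the centre of its underside

How it is judged:
At the end, for the whole second after the job is handed in: the seal from the pointer stands upright (3.5 deg) at rest on the bed plate, within 25 mm of the jaws' middle line, between the middle and a fixed jaw with at most 3 mm of play; knob at 1.2 rad or more; the other seals within 30 mm of their starts (((distance of each of seal_red, seal_white, seal_black from where it was at the start of the episode below 0.03 m and horizontal distance between each of seal_red, seal_white, seal_black and turntable_mark above 0.07 m and x of seal_green in the frame of bed between 0.015 and 0.065 m and z of seal_green in the frame of bed between 0.008 and 0.016 m and angle between seal_green's own z axis and vertical below 0.06 rad and linear speed of seal_green below 0.02 m/s and ((y of seal_green in the frame of bed between 0.055 and 0.072 m and value of joint carriage above 0.017 m) or (y of seal_green in the frame of bed between -0.072 and -0.055 m and value of joint carriage below -0.017 m))) or (distance of each of seal_green, seal_white, seal_black from where it was at the start of the episode below 0.03 m and horizontal distance between each of seal_green, seal_white, seal_black and turntable_mark above 0.07 m and x of seal_red in the frame of bed between 0.015 and 0.065 m and z of seal_red in the frame of bed between 0.008 and 0.016 m and angle between seal_red's own z axis and vertical below 0.06 rad and linear speed of seal_red below 0.02 m/s and ((y of seal_red in the frame of bed between 0.055 and 0.072 m and value of joint carriage above 0.017 m) or (y of seal_red in the frame of bed between -0.072 and -0.055 m and value of joint carriage below -0.017 m))) or (distance of each of seal_green, seal_red, seal_black from where it was at the start of the episode below 0.03 m and horizontal distance between each of seal_green, seal_red, seal_black and turntable_mark above 0.07 m and x of seal_white in the frame of bed between 0.015 and 0.065 m and z of seal_white in the frame of bed between 0.008 and 0.016 m and angle between seal_white's own z axis and vertical below 0.06 rad and linear speed of seal_white below 0.02 m/s and ((y of seal_white in the frame of bed between 0.055 and 0.072 m and value of joint carriage above 0.017 m) or (y of seal_white in the frame of bed between -0.072 and -0.055 m and value of joint carriage below -0.017 m))) or (distance of each of seal_green, seal_red, seal_white from where it was at the start of the episode below 0.03 m and horizontal distance between each of seal_green, seal_red, seal_white and turntable_mark above 0.07 m and x of seal_black in the frame of bed between 0.015 and 0.065 m and z of seal_black in the frame of bed between 0.008 and 0.016 m and angle between seal_black's own z axis and vertical below 0.06 rad and linear speed of seal_black below 0.02 m/s and ((y of seal_black in the frame of bed between 0.055 and 0.072 m and value of joint carriage above 0.017 m) or (y of seal_black in the frame of bed between -0.072 and -0.055 m and value of joint carriage below -0.017 m)))) and value of joint knob above 1.2 rad and velocity of joint carriage between -0.005 and 0.005 m/s); the robot touches nothing.
It fails at once if brush pot pushed more than 30 mm or tipped (distance of brush_pot from where it was at the start of the episode above 0.03 m or angle between brush_pot's own z axis and vertical above 0.3 rad).
It fails at once if brush holder pushed more than 30 mm or tipped (distance of brush_holder from where it was at the start of the episode above 0.03 m or angle between brush_holder's own z axis and vertical above 0.3 rad).
It fails at once if seal case pushed more than 30 mm or tipped (distance of seal_case from where it was at the start of the episode above 0.03 m or angle between seal_case's own z axis and vertical above 0.3 rad).
It fails at once if a seal tipped over (angle between any of seal_green, seal_red, seal_white, seal_black's own z axis and vertical above 0.7 rad).
It also fails if it takes over 48 s, if anything falls off the work surface, if the arm or the gripper's body presses on something with over 40 N, if the wrist force passes 120 N, or if a joint passes its speed limit or range.

## Robot

A 6-joint arm with a two-finger parallel gripper is mounted at the origin on the work surface. World frame = base frame: x ahead of the robot, y to its left, z up, the work surface at z = 0. Lengths are in m, angles in rad, forces in N, time in s.
With the tool pointing down it reaches from about 0.275 to 0.875 m from the base axis. Payload 12.5 kg.
Tool frame: the origin (TCP) lies on the centre line of the jaws, within the pads' length; the fingertips stand r.finger_overhang ahead of it and the grasp point (between the pads) lies 3 mm ahead of it (r.finger_overhang is the distance from the TCP to the fingertips, in m); z points along the fingers, y is the line along which they close (so a half turn about z gives the same grasp; the last joint's range is limited). The gripper opens to 85 mm and grips with 20 to 120 N. Pads are 22 mm wide; open, the fingers measure 114 mm over their backs; the gripper's body (76 mm by 85 mm) begins 54 mm behind the grasp point. The pads swing forward as they close: fully open they stand 13 mm farther back than shut.
Start: joints at [1.157, 0.351, 1.652, -0, 1.139, -0.085], TCP at [0.178, 0.521, 0.253] pointing down, gripper open.
Joint ranges: [-2.75, 2.75], [-0.79, 2.1], [0.01, 2.65], [-1.57, 4.71], [0.07, 3.14], [-2.87, 2.87]. Speed limits (rad/s): [2.22, 2.22, 2.79, 3.14, 3.14, 3.14].

## Interface

Orientations are given as a unit quaternion [x, y, z, w].
In Python, from cell import r, optics gives the robot as it stands. The module is installed in compiled form; this text tells all that it offers. Calls block until the motion is done:
- r.move_to(position, orientation): joint-space move of the TCP to a pose.
- r.move_linear(position, rot=None, vel=0.15): straight line of the TCP; rot=None keeps the orientation; vel is the mean speed in m/s.
- r.set_joints(angles): joint-space move.
- r.set_gripper(opening, squeeze=None): opening from 0.0 (shut) to 1.0 (fully open); squeeze is the grip in N (None keeps the last); returns when the fingers have stopped.
- r.sleep(seconds).
- r.inverse_kinematics(position, orientation): joint angles nearest the present ones, or None.
- optics.get_image(name): name is "scene" or "top" or "wrist"; returns a dict with "pixels" (384x512x3 uint8, red, green, blue), "depth" (384x512 float32, m along the optical axis (not along the pixel's ray), 0 where there is no reading), "fx", "fy", "cx", "cy" (pixels), "D" ([k1, k2, p1, p2, k3] as OpenCV has them; the pictures are not rectified), "camera_from_world" (4x4, takes a point from world to camera coordinates); the wrist camera has in their place "mount" (4x4, takes a point from camera to tool coordinates, whose origin is the TCP and whose axes are the flange's). Camera axes: x right, y down, z forward; pixel columns grow to the right and rows downward; lengths in m; the calibration is good to about 2 mm. A picture is of the moment at which its call begins: read the wrist's pose just before it.
A pose or a line that the arm cannot do raises r.PlanningError and nothing moves.
- r.hand_in(): hands the job in; it is judged then, once.
Readings, each from a call of its own:
- r.current_t(): time.
- r.current_q(): joint angles.
- r.current_qvel(): joint speeds.
- r.current_effort(): joint torques, N m.
- r.current_tool_pos(): TCP position.
- r.current_ee_rot(): TCP orientation.
- r.current_contact_force(): force on the tool from outside, world axes, zero at the start.
- r.current_torque(): the same for the moment, N m.
- r.current_opening(): opening from 0.0 (shut) to 1.0 (fully open).
- r.current_finger_force(): force on a finger pad.
Only numpy, scipy, OpenCV 4.12 (cv2) and the standard library are available. Lean on these libraries where they do the work, as an engineer would, in place of code of your own. Each camera call takes 0.05 s, during which the arm holds its last target. There are 200 camera calls.

## Working session

There is one attempt and no reset: what is moved stays moved. The work goes in short steps, each a Python script; the robot and the scene stay as the last script left them, time stands still between calls to the robot, and variables do not carry over. Pictures are saved under pics/ and viewed, at most 10 in all, crops included, and the job is handed in when it is done.

```bash
mkdir -p pics; python3 - <<'E'
from cell import r, optics
import cv2, numpy as np
for n in ("scene","top"):
    d=optics.get_image(n); cv2.imwrite(f"pics/{n}0.png",d["pixels"][:,:,::-1])
    np.savez(f"{n}0.npz",**d)
    print(n,d["fx"],d["fy"],d["cx"],d["cy"],d["D"],np.round(np.array(d["camera_from_world"]),3).tolist(), (d["depth"]>0).mean())
print(r.current_t(), r.finger_overhang, r.current_ee_rot(), r.current_tool_pos())
d=optics.get_image("wrist");print(d["mount"])
E
```

```text
scene 401.3552700607635 401.3552700607635 253.24030612239045 194.4105182678555 [0.03781192 0.         0.         0.         0.        ] [[-0.19, 0.982, -0.009, 0.174], [0.748, 0.139, -0.649, -0.416], [-0.635, -0.13, -0.761, 1.579], [0.0, 0.0, 0.0, 1.0]] 0.9960683186848959
top 468.9190934125518 468.9190934125518 264.2107981034695 190.14524566246092 [-0.17074814  0.          0.          0.          0.        ] [[0.002, -1.0, -0.002, -0.066], [-0.996, -0.002, -0.095, 0.6], [0.095, 0.002, -0.996, 1.391], [0.0, 0.0, 0.0, 1.0]] 0.9957529703776041
0.1 0.022 [ 1.63661315e-01  9.86516462e-01 -4.79581296e-04 -1.17622565e-04] [0.17746829 0.52030067 0.252839  ]
[[-8.17793122e-04 -9.58209699e-01 -2.86065558e-01  7.23195651e-02]
 [ 9.99999040e-01 -4.63569184e-04 -1.30597983e-03  6.07316528e-04]
 [ 1.11879136e-03 -2.86066352e-01  9.58209158e-01 -1.21548892e-01]
 [ 0.00000000e+00  0.00000000e+00  0.00000000e+00  1.00000000e+00]]
```

View pics/top0.png

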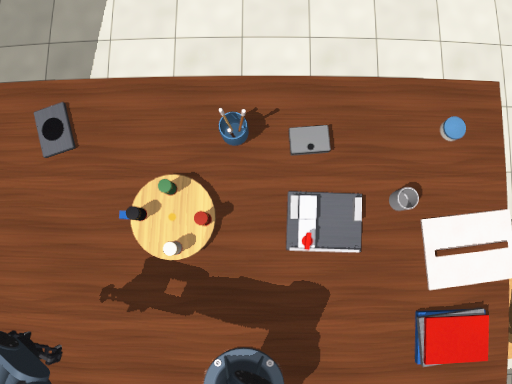

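View pics/scene0.png

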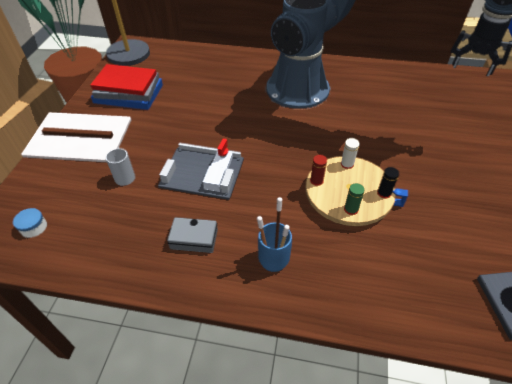

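The black seal, top view (135,213), stands at the blue pointer (123,214). The middle jaw sits to the +y (left) side of the bed, px x 299–317, so the −y side has room. The knob is at (307,240). Next I'll measure from both views.

```bash
cat > h.py <<'E'
import numpy as np, cv2
def load(n): return dict(np.load(n))
def K(d): return np.array([[d["fx"],0,d["cx"]],[0,d["fy"],d["cy"]],[0,0,1]],float)
def rays(d,uv,T=None):
    T=np.linalg.inv(d["camera_from_world"]) if T is None else T
    p=cv2.undistortPoints(np.asarray(uv,float).reshape(-1,1,2),K(d),np.asarray(d["D"],float))[:,0]
    v=np.c_[p,np.ones(len(p))]
    return T[:3,3],v@T[:3,:3].T,v
def onplane(d,uv,z,T=None):
    o,v,_=rays(d,uv,T); return o+v*((z-o[2])/v[:,2])[:,None]
def cloud(d,T=None):
    h,w=d["depth"].shape; u,v=np.meshgrid(np.arange(w),np.arange(h))
    o,R,_=rays(d,np.c_[u.ravel(),v.ravel()],T)
    return (o+R*d["depth"].reshape(-1,1)).reshape(h,w,3)
E
python3 - <<'E'
from h import *
for n in ("top","scene"):
    d=load(n+"0.npz"); P=cloud(d); rgb=d["pixels"].astype(int); R,G,B=[rgb[...,i] for i in range(3)]
    hsv=cv2.cvtColor(d["pixels"],cv2.COLOR_RGB2HSV)
    inw=(P[...,0]>.2)&(P[...,0]<.75)&(P[...,1]>-.5)&(P[...,1]<.45)
    t=inw&(P[...,1]<-.05)&(P[...,1]>-.35)&(P[...,0]<.55)
    print(n,"table z",np.median(P[inw][:,2]))
    disc=inw&(abs(P[...,2]-.042)<.006)&(P[...,1]>.03)&(hsv[...,0]>10)&(hsv[...,0]<30)
    c=max(cv2.findContours(disc.astype(np.uint8),0,1)[0],key=cv2.contourArea)[:,0]
    q=onplane(d,c,.042)[:,:2]; cc,rr=cv2.minEnclosingCircle(q.astype(np.float32)); print("disc",cc,rr,np.median(P[disc][:,2]))
    blue=inw&(hsv[...,0]>100)&(hsv[...,0]<125)&(hsv[...,1]>180)&(P[...,0]<.5)&(P[...,2]>.02)&(P[...,1]>.1)
    if blue.any(): print("pointer",blue.sum(),P[blue].mean(0),P[blue].min(0),P[blue].max(0))
    # seals
    m=inw&(P[...,2]>.065)&(P[...,2]<.16)&(np.hypot(P[...,0]-cc[0],P[...,1]-cc[1])<.14)
    k,L,s,C=cv2.connectedComponentsWithStats(m.astype(np.uint8))
    for i in range(1,k):
        if s[i,4]<20: continue
        a=P[L==i]; tp=a[a[:,2]>.127]
        print("seal",C[i].round(1),s[i,4],rgb[L==i].mean(0).round(),"top",tp.mean(0).round(4) if len(tp) else None,len(tp),np.percentile(tp[:,2],[5,50,95]).round(4) if len(tp) else 0, (tp.max(0)-tp.min(0)).round(3) if len(tp) else 0)
    red=inw&(R>150)&(G<50)&(B<50)&(P[...,2]>.03)&(P[...,1]<-.03)&(P[...,0]<.5)
    a=P[red]; print("knob",len(a),np.median(a,0),a.min(0),a.max(0))
    bed=inw&(P[...,2]>.006)&(P[...,2]<.06)&(P[...,1]<-.05)&(P[...,1]>-.4)&(P[...,0]<.58)&(hsv[...,1]<80)
    for lo,hi in((.006,.02),(.022,.035),(.04,.055)):
        b=bed&(P[...,2]>lo)&(P[...,2]<hi)
        k,L,s,C=cv2.connectedComponentsWithStats(b.astype(np.uint8))
        for i in range(1,k):
            if s[i,4]<30: continue
            a=P[L==i]; print("bed",lo,C[i].round(),s[i,4],"z",np.median(a[:,2]).round(4),cv2.minAreaRect(a[:,:2].astype(np.float32)))
    b=cv2.findContours(bed.astype(np.uint8),0,1)[0]; 
    for c in b:
        if cv2.contourArea(c)>500: print("all",cv2.minAreaRect(P[c[:,0,1],c[:,0,0],:2].astype(np.float32)))
d=load("top0.npz");i=d["pixels"][180:262,110:372,::-1]
cv2.imwrite("pics/crop.png",cv2.resize(i,None,fx=3,fy=3,interpolation=cv2.INTER_CUBIC))
E
```

```text
top table z 0.0014286103623508684
disc (0.5185319781303406, 0.21165481209754944) 0.12986716628074646 0.04183486379898249
seal [166.3 186.6] 208 [ 85. 126.  82.] top [0.6031 0.2179 0.1321] 137 [0.1286 0.1321 0.1362] [0.038 0.035 0.011]
seal [134.9 212.7] 224 [49. 44. 42.] top [0.5271 0.3097 0.1317] 139 [0.128  0.1314 0.1364] [0.037 0.037 0.012]
seal [201.9 218.3] 187 [175.  62.  45.] top [0.5119 0.1129 0.1318] 149 [0.1281 0.1318 0.1356] [0.036 0.037 0.011]
seal [171.4 247.9] 208 [216. 212. 202.] top [0.4264 0.1994 0.1317] 151 [0.1279 0.1316 0.1365] [0.037 0.038 0.012]
knob 118 [ 0.45076621 -0.18836704  0.0835194 ] [ 0.42765207 -0.20353106  0.05131351] [ 0.47095147 -0.06727829  1.44125239]
bed 0.006 [292. 228.] 408 z 0.0128 ((0.500300943851471, -0.15116697549819946), (0.036051735281944275, 0.1560819447040558), 88.12548065185547)
bed 0.006 [337. 225.] 2060 z 0.0127 ((0.5021052360534668, -0.287878155708313), (0.15441597998142242, 0.1603870391845703), 85.13834381103516)
bed 0.022 [308. 227.] 107 z 0.0334 ((0.4862070381641388, -0.1950526088476181), (0.057131487876176834, 0.0480077303946018
[... 1802 characters left out ...]
86), 89.19895935058594)
bed 0.022 [213. 154.] 282 z 0.0304 ((0.4346141815185547, -0.2461327612400055), (0.20353582501411438, 0.0923515260219574), 71.00321197509766)
bed 0.022 [171. 171.] 35 z 0.0281 ((0.5458368062973022, -0.331255704164505), (0.0031265555880963802, 0.06589861214160919), 87.98455810546875)
bed 0.04 [168. 167.] 128 z 0.0461 ((0.5458036661148071, -0.3412112891674042), (0.023354683071374893, 0.06908363848924637), 86.58016967773438)
bed 0.04 [219. 175.] 377 z 0.0466 ((0.5473796129226685, -0.17760901153087616), (0.07810275256633759, 0.06500818580389023), 88.76610565185547)
all ((0.497225284576416, -0.24300649762153625), (0.22967490553855896, 0.1678740680217743), 89.34314727783203)
```

View pics/crop.png

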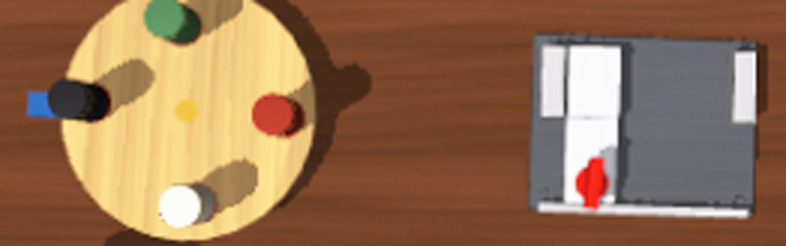

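Top crop: the black seal is at the pointer, and the bed's wide free gap is on the right (−y). The bed is yawed only about 1–2°. The two views disagree by up to 5 mm, so I'll refine with the wrist camera.

```bash
cat >> h.py <<'E'
from scipy.spatial.transform import Rotation as Ro
def q(yaw): return np.array([np.cos(yaw/2),np.sin(yaw/2),0,0])
def snap(r,optics,n):
    T=np.eye(4);T[:3,3]=r.current_tool_pos();T[:3,:3]=Ro.from_quat(r.current_ee_rot()).as_matrix()
    d=optics.get_image("wrist"); d["T"]=T@np.array(d["mount"]); np.savez(n+".npz",**d)
    cv2.imwrite(f"pics/{n}.png",d["pixels"][:,:,::-1]); return d
E
python3 - <<'E'
from h import *
from cell import r,optics
r.move_to([.49,-.25,.36],q(np.pi)); r.sleep(.3); d=snap(r,optics,"wbed"); print(r.current_t(),r.current_q(),r.current_tool_pos(),d["fx"],d["D"])
r.move_to([.53,.27,.36],q(np.pi/2)); r.sleep(.3); snap(r,optics,"wseal"); print(r.current_t(),r.current_q(),r.current_contact_force())
a=cv2.imread("pics/wbed.png");b=cv2.imread("pics/wseal.png");cv2.imwrite("pics/w2.png",cv2.resize(np.hstack([a,b]),(800,300)))
E
```

```text
3.4417 [-5.56176203e-01  2.63566287e-01  1.50581246e+00 -1.48648271e-05
  1.37223703e+00 -2.12718236e+00] [ 0.49005069 -0.24988479  0.36000284] 337.11467237810456 [-0.03655075  0.          0.          0.          0.        ]
5.95 [3.92609117e-01 3.52237738e-01 1.38622595e+00 1.16778890e-05
 1.40314347e+00 3.92818291e-01] [0.12644523 1.03296369 0.34143854]
```

View pics/w2.png

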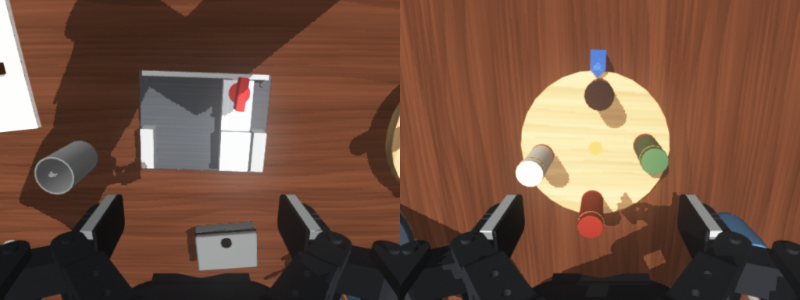

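The wrist pair (shown at 0.78 scale) has the bed at (140–270, 70–172) with the knob at (240,95), and the black seal at (599,95) beside the blue pointer (599,60). Nothing hides either of them.

```bash
python3 - <<'E'
from h import *
d=load("wseal.npz");P=cloud(d,d["T"]);hsv=cv2.cvtColor(d["pixels"],cv2.COLOR_RGB2HSV)
u,v=np.meshgrid(np.arange(512),np.arange(384))
m=(P[...,2]>.065)&(P[...,2]<.16)&(abs(P[...,0]-.53)<.05)&(abs(P[...,1]-.31)<.05)
a=P[m];print("table/disc z",np.median(P[(abs(P[...,2]-.042)<.01)][:,2]))
t=m&(P[...,2]>.126);zt=np.median(P[t][:,2]);print("top z",zt,t.sum())
c=max(cv2.findContours(t.astype(np.uint8),0,1)[0],key=cv2.contourArea)[:,0]
pl=onplane(d,c,zt,d["T"]);print("black top circle",cv2.minEnclosingCircle(pl[:,:2].astype(np.float32)),P[t].mean(0),cv2.minAreaRect(pl[:,:2].astype(np.float32)))
disc=(abs(P[...,2]-.042)<.008)&(hsv[...,0]<35)&(P[...,1]>.03)
c=max(cv2.findContours(disc.astype(np.uint8),0,1)[0],key=cv2.contourArea)[:,0]
print("disc",cv2.minEnclosingCircle(onplane(d,c,.042,d["T"])[:,:2].astype(np.float32)))
d=load("wbed.npz");P=cloud(d,d["T"]);hsv=cv2.cvtColor(d["pixels"],cv2.COLOR_RGB2HSV)
near=(abs(P[...,0]-.5)<.12)&(abs(P[...,1]+.25)<.15)
def rect(mask,z,name):
    k,L,s,C=cv2.connectedComponentsWithStats(mask.astype(np.uint8))
    for i in range(1,k):
        if s[i,4]<60: continue
        c=max(cv2.findContours((L==i).astype(np.uint8),0,1)[0],key=cv2.contourArea)[:,0]
        pp=P[L==i]; print(name,s[i,4],"z",np.median(pp[:,2]).round(4),cv2.minAreaRect(onplane(d,c,np.median(pp[:,2]),d["T"])[:,:2].astype(np.float32)),pp[:,:2].mean(0).round(4))
print("table",np.median(P[near&(P[...,2]<.006)][:,2]))
rect(near&(P[...,2]>.0395)&(P[...,2]<.055)&(hsv[...,1]<90),.047,"jaws")
rect(near&(P[...,2]>.006)&(P[...,2]<.02)&(hsv[...,1]<110),.012,"plate")
rect(near&(P[...,2]>.006)&(P[...,2]<.06)&(hsv[...,1]<110),.012,"all")
red=near&((hsv[...,0]<6)|(hsv[...,0]>174))&(hsv[...,1]>190)&(hsv[...,2]>120)
rect(red&(P[...,2]>.076)&(P[...,2]<.095),.085,"knobtop")
E
```

```text
table/disc z 0.043008036078494294
top z 0.1327997835766568 1154
black top circle ((0.5278465151786804, 0.3128291070461273), 0.019697746261954308) [0.5279358  0.31291872 0.13277575] ((0.5280048847198486, 0.31278789043426514), (0.03797250986099243, 0.03860896825790405), 44.678165435791016)
disc ((0.521077573299408, 0.2155178338289261), 0.12923136353492737)
table 0.0009543112414586996
jaws 830 z 0.0479 ((0.5435996055603027, -0.3417912721633911), (0.022276224568486214, 0.0713251531124115), 88.06262969970703) [ 0.543 -0.342]
jaws 1899 z 0.0477 ((0.5493284463882446, -0.1928452104330063), (0.050542257726192474, 0.07139018177986145), 87.95706939697266) [ 0.5485 -0.1928]
jaws 880 z 0.0476 ((0.5507001280784607, -0.15228696167469025), (0.023673346266150475, 0.0716414675116539), 87.9842529296875) [ 0.5502 -0.1521]
plate 11119 z 0.013 ((0.5070993900299072, -0.2771465480327606), (0.16398967802524567, 0.17856365442276), 88.22377014160156) [ 0.5028 -0.2821]
plate 1417 z 0.0128 ((0.47346875071525574, -0.145168274641037), (0.09941171109676361, 0.03653371334075928), 1.9603042602539062) [ 0.4731 -0.1451]
all 19326 z 0.0136 ((0.508128821849823, -0.24475586414337158), (0.22937530279159546, 0.177961528301239), 87.94569396972656) [ 0.5036 -0.2488]
```

```bash
cat >> h.py <<'E'
PSI=-0.036; O=np.array([.5072,-.2456])
def bed(x,y,z): 
    c,s=np.cos(PSI),np.sin(PSI); return np.array([O[0]+c*x-s*y,O[1]+s*x+c*y,z])
E
python3 - <<'E'
from h import *
from cell import r,optics
x,y=.528,.312; Q=q(np.pi/2)
r.move_to([x,y,.19],Q); r.move_linear([x,y,.110],vel=.15)
r.set_gripper(0.0,40); print(r.current_t(),r.current_opening(),r.current_finger_force(),r.current_contact_force())
r.move_linear([x,y,.32],vel=.25); print(r.current_opening(),r.current_contact_force())
p=bed(.04,-.060,.0815)
r.move_to([p[0],p[1],.32],q(np.pi/2+PSI)); r.move_linear([p[0],p[1],.13],vel=.2); r.sleep(.2)
f0=r.current_contact_force()[2]
z=.085; r.move_linear([p[0],p[1],z],vel=.1); r.sleep(.1)
while z>.077:
    f=r.current_contact_force()[2]-f0
    if f>4: break
    z-=.001; r.move_linear([p[0],p[1],z],vel=.03)
print("placed z",z,f,r.current_t(),r.current_tool_pos())
d=optics.get_image("top");cv2.imwrite("pics/t1.png",d["pixels"][...,::-1])
E
```

```text
7.85 0.45607061294963563 39.89853858947754 [-0.54543679 -1.54414243  5.99668239]
0.4594496217791385 [-0.18576589  0.03170634 -3.23900429]
placed z 0.08 7.400587521614918 14.3083 [ 0.54509282 -0.30709671  0.08074255]
```

The seal was set down at the expected height. I'll release it, retreat, and look at the seal and the knob.

```bash
python3 - <<'E'
from h import *
from cell import r,optics
r.set_gripper(1.0); p=r.current_tool_pos()
r.move_linear([p[0],p[1],.20],vel=.2)
r.move_to([.47,-.24,.27],q(np.pi+PSI)); r.sleep(.2)
d=snap(r,optics,"w3"); print(r.current_t(),r.current_q())
P=cloud(d,d["T"]);hsv=cv2.cvtColor(d["pixels"],cv2.COLOR_RGB2HSV)
near=(abs(P[...,0]-.5)<.12)&(abs(P[...,1]+.25)<.15)
red=near&((hsv[...,0]<6)|(hsv[...,0]>174))&(hsv[...,1]>150)&(hsv[...,2]>100)
def B(p): 
    e=p[...,:2]-O; c,s=np.cos(PSI),np.sin(PSI); return np.c_[c*e[...,0]+s*e[...,1],-s*e[...,0]+c*e[...,1]]
for nm,m in(("knob",red&(P[...,2]>.08)&(P[...,2]<.095)),("black",near&(P[...,2]>.096)&(P[...,2]<.115)&(P[...,1]<-.25)),("jaw",near&(abs(P[...,2]-.0475)<.006)&(hsv[...,1]<90))):
    k,L,s,C=cv2.connectedComponentsWithStats(m.astype(np.uint8))
    for i in range(1,k):
        if s[i,4]<60: continue
        c=max(cv2.findContours((L==i).astype(np.uint8),0,1)[0],key=cv2.contourArea)[:,0]
        z=np.median(P[L==i][:,2]);w=onplane(d,c,z,d["T"]);print(nm,s[i,4],z.round(4),cv2.minAreaRect(B(w).astype(np.float32)))
E
```

```text
17.2583 [-5.60425677e-01  2.93282175e-01  1.68921349e+00  8.11977427e-06
  1.15941259e+00 -2.09474741e+00]
knob 164 0.0858 ((-0.07703319191932678, 0.05602920055389404), (0.013326487503945827, 0.011699976399540901), 2.2922303676605225)
black 1309 0.103 ((0.03846723586320877, -0.058935120701789856), (0.03991616517305374, 0.040700338780879974), 39.48811340332031)
jaw 1054 0.0481 ((0.04001743346452713, -0.09438157081604004), (0.02361612394452095, 0.07198946177959442), 89.84027099609375)
jaw 2713 0.0478 ((0.040053591132164, 0.054555222392082214), (0.07177993655204773, 0.050425462424755096), 0.09582406282424927)
jaw 1250 0.0478 ((0.039632052183151245, 0.09521079808473587), (0.07072623819112778, 0.02335379272699356), 0.13531872630119324)
jaw 145 0.0478 ((0.0284002386033535, -0.054082803428173065), (0.037785604596138, 0.01826395094394684), 63.50354766845703)
```

View pics/w3.png

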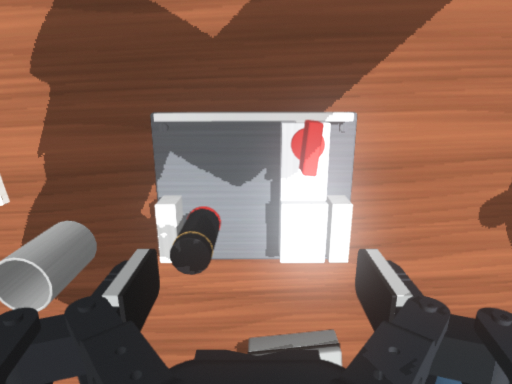

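The seal stands upright at (195,240), about 6 mm clear of the fixed jaw, and the knob is at (310,147). Next: grip the knob, push the jaw until it is snug, then turn.

```bash
python3 - <<'E'
from h import *
from cell import r,optics
Q=q(np.pi+PSI); z=.081; ya=np.array([-np.sin(PSI),np.cos(PSI),0])
r.move_to(bed(-.06,.0545,.14),Q); r.move_linear(bed(-.06,.0545,z),vel=.15)
f0=np.array(r.current_contact_force()); print("down",f0,r.current_t())
r.set_gripper(0.0,50); print(r.current_t(),r.current_opening(),r.current_finger_force())
f0=np.array(r.current_contact_force())
y=-.008; r.move_linear(bed(-.06,y,z),vel=.06); 
log=[]
while y>-.028:
    f=(np.array(r.current_contact_force())-f0)@ya; log.append((round(y,4),round(f,1)))
    if f>14: break
    y-=.001; r.move_linear(bed(-.06,y,z),vel=.03)
print(log,r.current_t(),r.current_tool_pos())
E
```

```text
down [-0.00402921  0.95167343  0.41635603] 18.4167
19.0667 0.15294727481739417 51.9525682926178
[(-0.008, np.float64(-1.3)), (-0.009, np.float64(0.5)), (-0.01, np.float64(0.1)), (-0.011, np.float64(0.3)), (-0.012, np.float64(0.7)), (-0.013, np.float64(-0.4)), (-0.014, np.float64(0.5)), (-0.015, np.float64(2.3)), (-0.016, np.float64(1.3)), (-0.017, np.float64(2.2)), (-0.018, np.float64(1.2)), (-0.019, np.float64(2.0)), (-0.02, np.float64(1.6)), (-0.021, np.float64(8.7)), (-0.022, np.float64(14.0)), (-0.023, np.float64(19.5))] 24.0083 [ 0.44661508 -0.26398818  0.08125767]
```

It is snug at about −0.0205, as expected. Now turn clockwise.

```bash
python3 - <<'E'
from h import *
from cell import r,optics
p=bed(-.06,-.0225,.081); log=[]
for a in (.3,.6,.9,1.15,1.35,1.42,1.46,1.49,1.52):
    r.move_linear(p,q(np.pi+PSI-a),vel=.1)
    log.append((a,round(r.current_torque()[2],3),np.round(r.current_contact_force(),1).tolist(),round(r.current_t(),2)))
    if a>1.4 and abs(log[-1][1])>.6: break
for l in log: print(l)
print(r.current_q(),r.current_ee_rot(),r.current_opening())
E
```

```text
(0.3, np.float64(-0.105), [3.6, 18.0, 13.0], 24.46)
(0.6, np.float64(-0.074), [5.0, 19.4, 11.9], 24.91)
(0.9, np.float64(-0.127), [5.9, 20.8, 11.9], 25.36)
(1.15, np.float64(-0.198), [7.1, 21.8, 11.6], 25.76)
(1.35, np.float64(-0.149), [8.3, 22.1, 11.6], 26.11)
(1.42, np.float64(-0.16), [8.5, 22.7, 10.7], 26.36)
(1.46, np.float64(0.306), [7.4, 21.2, 9.8], 26.61)
(1.49, np.float64(0.974), [8.5, 21.8, 11.0], 26.86)
[-0.62333517  0.54513945  1.85800205  0.00426683  0.73983057 -0.67282872] [ 0.69053386  0.72329832  0.00132924 -0.00087994] 0.15266809229958733
```

Stop reached, with a torque jump between 1.46 and 1.49. I'll release, retreat and check.

```bash
python3 - <<'E'
from h import *
from cell import r,optics
r.set_gripper(.6); p=r.current_tool_pos(); r.move_linear([p[0],p[1],.2],vel=.2)
r.move_to([.47,-.24,.30],q(np.pi+PSI)); r.sleep(.3)
d=snap(r,optics,"w4"); print(r.current_t())
P=cloud(d,d["T"]);hsv=cv2.cvtColor(d["pixels"],cv2.COLOR_RGB2HSV)
near=(abs(P[...,0]-.5)<.12)&(abs(P[...,1]+.25)<.15)
def B(p): 
    e=p[...,:2]-O; c,s=np.cos(PSI),np.sin(PSI); return np.c_[c*e[...,0]+s*e[...,1],-s*e[...,0]+c*e[...,1]]
red=((hsv[...,0]<6)|(hsv[...,0]>174))&(hsv[...,1]>120)
for nm,m in(("knob",near&red&(P[...,2]>.08)&(P[...,2]<.093)),("black",near&(P[...,2]>.096)&(P[...,2]<.115)&(P[...,1]<-.25)),("jaw",near&(abs(P[...,2]-.0475)<.006)&(hsv[...,1]<90))):
    k,L,s,C=cv2.connectedComponentsWithStats(m.astype(np.uint8))
    for i in range(1,k):
        if s[i,4]<60: continue
        c=max(cv2.findContours((L==i).astype(np.uint8),0,1)[0],key=cv2.contourArea)[:,0]
        z=np.median(P[L==i][:,2]);w=onplane(d,c,z,d["T"]);print(nm,s[i,4],z.round(4),cv2.minAreaRect(B(w).astype(np.float32)))
E
```

```text
29.6833
knob 581 0.0858 ((-0.05944675952196121, -0.02007247321307659), (0.01431410014629364, 0.04925002157688141), 6.218905925750732)
black 667 0.1028 ((0.03492213040590286, -0.06285673379898071), (0.03841964900493622, 0.03422959893941879), 73.92169952392578)
jaw 783 0.048 ((0.03998926281929016, -0.09434200823307037), (0.02348930388689041, 0.07167290151119232), 89.84622955322266)
jaw 2487 0.0479 ((0.039974767714738846, -0.037671271711587906), (0.08381792902946472, 0.07147388905286789), 89.95568084716797)
jaw 956 0.0477 ((0.0395667590200901, 0.09510388970375061), (0.07032961398363113, 0.023381419479846954), 0.08896362781524658)
```

View pics/w4.png

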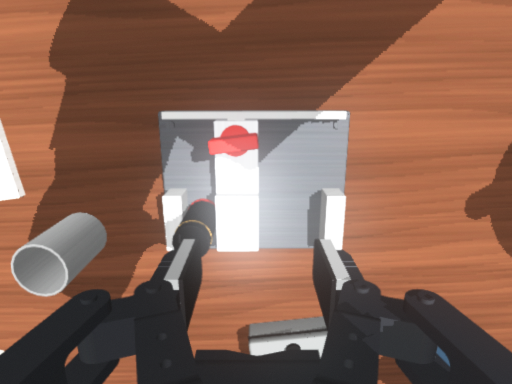

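The bar at (233,144) lies across the bed at about 84° (1.46 rad), so the knob is at its stop. The seal at (195,225) stands snug between the middle jaw (carriage −0.020) and the fixed jaw, and the robot touches nothing.

```bash
python3 -c "
from cell import r
print(r.hand_in())"
```

```text
the job is handed in; nothing more can be done
None
```

The black seal from the pointer stands upright and snug on the bed's −y side, the red knob is locked at its stop (about 1.46 rad), and I handed the job in at about 30 s of the 48 s; no verdict came back.

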